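# Crank a lab jack level and slide a tube rack into the analyser

### The job

Fold the lab jack's crank handle right out, then turn the crank to raise the jack until its top is flush with the analyser's loading tray. Then slide the rack of blood tubes, without lifting it off, across from the jack onto the tray, fully home against the end stop. Leave the jack level and the other things on the bench where they are.

Things in the scene. Friction and masses are not known exactly. Their poses are not given: they have to be found in the camera images.
- jack: The scissor lab jack, bare steel, fixed to the bench: base and top plate 150 mm (jack x) by 200 mm (jack y), X links between them, at half height a lead screw along jack x whose folding crank stands out of the front, the robot's side. Origin: centre of its underside, on the bench. Axes: x from the crank end to the back, y left to the loader, z up.
- stage_top (a point): Centre of the upper face of the jack's top plate; the plate is level, its axes are the jack's. 165 mm above the bench at crank angle 0; the screw gives 8 mm of lift per full turn and stays where it is left.
- jack_crank (a joint): Crank angle (rad). 0: the arm points level to jack -y (right, seen from the robot); at the start within 0.5 of that. It grows, and the jack rises 1.27 mm per rad, when turned clockwise seen from the robot (from right, down, left, up). Stiff: about 2 N at the handle. Travel -1 to 18, so the top plate can rise 22 mm.
- crank_fold (a joint): Fold angle of the handle on the crank arm (rad). 0 (at the start up to 0.12): folded flat across the front of the arm, its free end reaching 50 mm past the hub. 1.57: fully out against its stop, pointing to jack -x, parallel to the screw. The pivot pin is square to arm and screw (upright when the arm is level). Friction hinge: stays where left, about 1.2 N at the free end moves it.
- crank_axis (a point): Point on the screw's axis in the middle of the crank arm (arm 7 mm thick in x, 16 mm wide), 50 mm in front of the plates' front edge (jack x = -125 mm). Half as high as the top plate, so it rises half as fast. The hub round it is 19 mm across, the bare shaft behind it, to the jack, 12 mm across; beside the shaft there is free space behind the overhanging handle.
- handle_pivot (a point): The handle's pivot at the end of the crank arm: 50 mm from the crank axis and 16 mm in front of (jack -x from) point crank_axis's plane. Its axes: y along the handle from the pivot to the free end, z along the pivot pin.
- handle_grip (a point): Point on the handle's centre line 55 mm from the pivot. The handle is a black sleeve, 18 to 19 mm thick, from 14 to 100 mm from the pivot, that spins freely on its rod, so it can be held while the crank goes round. Same axes as handle_pivot.
- handle_end (a point): Centre of the handle's free end, 100 mm from the pivot.
- rack: White tube rack, about 0.4 to 0.8 kg with its blood tubes, 70 mm (x) by 180 mm (y, the way it slides), end walls flat and 60 mm high, tube caps up to 93 mm (only within 75 mm of the middle in y). Two runners with upturned ends; 2 to 8 N slides it. Origin: centre of its underside; starts on the jack's plate within 12 mm of the middle, yaw within 0.05 rad.
- tray_mouth (a point): Middle of the near edge of the analyser's loading tray, on the tray's surface. Axes: y along the tray from the mouth to the end stop (the jack's +y), z up. It faces the jack's left edge across a 7 mm gap, within 4 mm of the jack's middle line in x, and lies 171 to 179 mm above the bench.
- loader: The loading tray and analyser, fixed. Tray: steel plate on a white plinth, two guides 18 mm high, 86 mm apart, flared at the mouth to about 115 mm, and a cross wall (end stop) 32 mm high, 200 mm from the mouth. The analyser's 260 mm high body begins 240 mm beyond the mouth. Origin: straight below tray_mouth, 165 mm under the tray's surface; same axes.
- tray_home (a point): Where the rack's origin lies when the rack stands fully home: on the tray's surface, on its middle line, 110 mm from the mouth. Same axes as tray_mouth.
- spirit_bottle: Bystander: clear bottle, 64 mm across, 150 mm high, in front of the loader. Origin: centre of its underside.
- foam_rack: Bystander: white foam slab 110 x 150 mm with tubes, 84 mm high, right of the jack. Origin: centre of its underside.
- kidney_dish: Bystander: open steel dish 90 x 165 mm, 37 mm high, right in front of the jack. Origin: centre of its underside.
- blue_basin: Bystander: blue open basin, 160 mm across, 70 mm high, left of the bottle. Origin: centre of its underside.

How it is judged:
On the way, in this order (a step that is already met when the one before it is completed fails the run):
1. the handle is folded right out (over 1.4 rad), the crank not yet turned up (under 1 rad) (value of joint crank_fold above 1.4 rad and value of joint jack_crank below 1 rad and y of rack in the frame of tray_mouth below -0.08 m), for 0.2 s.
2. the jack's top is flush with the tray within 3 mm, with the rack still on the jack (z of stage_top in the frame of tray_mouth between -0.003 and 0.003 m and y of rack in the frame of tray_mouth below -0.08 m), for 0.5 s.
At the end, for the whole second after the job is handed in: The rack stands flat and at rest on the loading tray between the guides (15 mm either way), fully home: within 10 mm of the end stop; the jack's top is still flush with the tray within 3 mm (z of stage_top in the frame of tray_mouth between -0.003 and 0.003 m and y of rack in the frame of tray_home between -0.01 and 0.005 m and x of rack in the frame of tray_home between -0.015 and 0.015 m and z of rack in the frame of tray_home between -0.004 and 0.004 m and angle between rack's own z axis and vertical below 0.05 rad and linear speed of rack below 0.01 m/s); the robot touches nothing.
It fails at once if the rack is tipped by more than 0.2 rad (angle between rack's own z axis and vertical above 0.2 rad).
It fails at once if the rack is lifted more than 12 mm above the jack's top (z of rack in the frame of stage_top above 0.012 m).
It fails at once if another thing on the bench is moved by more than 25 mm (distance of any of spirit_bottle, foam_rack, kidney_dish, blue_basin from where it was at the start of the episode above 0.025 m).
It also fails if it takes over 70 s, if anything falls off the work surface, if the arm or the gripper's body presses on something with over 40 N, if the wrist force passes 120 N, or if a joint passes its speed limit or range.

### The arm

A 6-joint arm with a two-finger parallel gripper is mounted at the origin on the work surface. World frame = base frame: x ahead of the robot, y to its left, z up, the work surface at z = 0. Lengths are in m, angles in rad, forces in N, time in s.
With the tool pointing down it reaches from about 0.4 to 0.825 m from the base axis. Payload 7 kg.
Tool frame: the origin (TCP) lies between the finger pads; the fingertips stand 8 mm ahead of it and the grasp point (between the pads) lies 11 mm behind it (arm.finger_overhang is the distance from the TCP to the fingertips, in m); z points along the fingers, y is the line along which they close (so a half turn about z gives the same grasp; the last joint's range is limited). The gripper opens to 88 mm and grips with 3 to 60 N. Pads are 19 mm wide; open, the fingers measure 130 mm over their backs; the gripper's body (78 mm by 193 mm) begins 47 mm behind the grasp point.
Start: joints at [1.464, 0.359, 0.012, 0, -1.224, -0.288], TCP at [0.26, 0.623, 0.235] pointing down, gripper open.
Joint ranges: [-3.07, 3.07], [-1.43, 2.12], [-1.02, 1.25], [-3.03, 1.67], [-3.05, -0], [-3.03, 3.03]. Speed limits (rad/s): [2.39, 2.39, 3.01, 3.14, 3.14, 3.14].

### API

Orientations are given as [roll, pitch, yaw] about the fixed x, y, z axes, in that order (R = Rz(yaw) Ry(pitch) Rx(roll)).
In Python, from station import arm gives the robot as it stands.
- The arm moves only by the tool move_arm, never from a script. Its argument "rows" is text: rows parted by semicolons, each of 7 numbers parted by spaces: the turn, a rotation vector about the tool's x, y, z in degrees, then the shift along the tool's x, y, z in m, then the finger opening in m, from 0 to 0.0876. A call has 1 to 8 rows; each row shifts and turns the commanded pose from where the row before left it, along the tool's axes as they then stand; what a row does not reach is not made up. A row lasts 1/8 s, in which the tool goes at most 62.5 mm and 10.7 degrees, less where a joint would pass 70% of its speed; a pose out of reach is approached as far as the arm can. A call is refused whole if a number of a shift passes 0.0625 or a number of a turn 10.7, either way. A call with a gripper value outside its range is refused whole. The fingers move at their own pace and stop on an object; "squeeze" is the grip in N (left out, the last holds). Time passes only in rows, so rows that do not move let the fingers close. It gives the time, the measured TCP pose, the force, the opening and the grip force at its end, in the units of the state.
- arm.get_state(): the state, without advancing time (a new reading comes with each control period).
- arm.grab_frame(name): name is "side" or "top"; returns (picture, depth): 400x640x3 uint8, blue, green, red; 400x640 float32, m along the optical axis (not along the pixel's ray), 0 where there is no reading.
- arm.camera_model(name): a dict with "mtx" (3x3 intrinsics, pixels), "camera_from_world" (4x4, takes a point from world to camera coordinates). Camera axes: x right, y down, z forward; pixel columns grow to the right and rows downward; lengths in m; the calibration is good to about 2 mm. A picture is of the moment at which its call begins. camera_model takes no time and is no camera call.
- arm.job_done(): hands the job in; it is judged then, once.
The state is a dict: "t": time; "q": joint angles; "qd": joint speeds; "joint_efforts": joint torques, N m; "eef_pos": TCP position; "ee_rot": TCP orientation; "force": force on the tool from outside, world axes, zero at the start; "moment": the same for the moment, N m; "width": finger opening in m; "gripper_force": force on a finger pad.
Only numpy, scipy, OpenCV 4.12 (cv2) and the standard library are available. Lean on these libraries where they do the work, as an engineer would, in place of code of your own. Each camera call takes 0.05 s, during which the arm holds its last target. There are 200 camera calls.

## Working session

There is one attempt and no reset: what is moved stays moved. The work goes in short steps, Python scripts to look and compute and a tool call to move; the robot and the scene stay as the last step left them, time stands still between calls to the robot, and variables do not carry over. Pictures are saved under pics/ and viewed, at most 10 in all, crops included, and the job is handed in when it is done.

Besides the shell and the picture viewer there is one more tool, called as name(argument=value, ...), one argument or row to a line, values as JSON. move_arm: Moves the arm, as the interface text tells. Its arguments: {"type":"object","properties":{"rows":{"type":"string"},"squeeze":{"type":"number"}},"required":["rows"]}

```bash
ls; mkdir -p pics; cat > h.py <<'E'
import numpy as np,cv2
from station import arm
def cam(n):
    m=arm.camera_model(n);return np.array(m["mtx"]),np.array(m["camera_from_world"])
def pts(n,d):
    K,T=cam(n);v,u=np.mgrid[0:d.shape[0],0:d.shape[1]]
    p=np.stack([(u-K[0,2])/K[0,0]*d,(v-K[1,2])/K[1,1]*d,d],-1)
    W=np.linalg.inv(T);w=p@W[:3,:3].T+W[:3,3];w[d<=0]=np.nan;return w
def proj(n,P):
    K,T=cam(n);c=np.atleast_2d(P)@T[:3,:3].T+T[:3,3];q=c@K.T;return q[:,:2]/q[:,2:]
def grab(n,tag):
    im,d=arm.grab_frame(n);cv2.imwrite(f"pics/{tag}.png",im);np.save(f"pics/{tag}.npy",d);return im,d,pts(n,d)
E
python3 - <<'E'
from h import *
for n in("side","top"):
    grab(n,n+"0");K,T=cam(n);print(K.round(1).tolist(),np.linalg.inv(T).round(3).tolist())
s=arm.get_state();print({k:np.round(v,3).tolist() for k,v in s.items()})
E
```

```text
pics
[[421.8, 0.0, 325.9], [0.0, 421.8, 194.4], [0.0, 0.0, 1.0]] [[0.862, -0.261, 0.436, 0.142], [-0.507, -0.414, 0.756, -0.655], [-0.017, -0.872, -0.489, 0.574], [0.0, 0.0, 0.0, 1.0]]
[[518.2, 0.0, 324.9], [0.0, 518.2, 193.0], [0.0, 0.0, 1.0]] [[0.018, -0.979, 0.202, 0.257], [-1.0, -0.016, 0.007, 0.007], [-0.004, -0.202, -0.979, 1.538], [0.0, 0.0, 0.0, 1.0]]
{'t': 0.1, 'q': [1.464, 0.359, 0.011, -0.0, -1.224, -0.288], 'qd': [0.0, -0.001, 0.001, 0.002, 0.002, -0.0], 'joint_efforts': [-0.002, -58.417, 29.375, 7.015, 0.01, -0.0], 'eef_pos': [0.259, 0.623, 0.234], 'ee_rot': [3.14, -0.0, -0.395], 'force': [-0.73, 0.139, 0.678], 'moment': [-0.032, -0.036, 0.033], 'gripper_force': 0.0, 'width': 0.088}
```

View pics/side0.png

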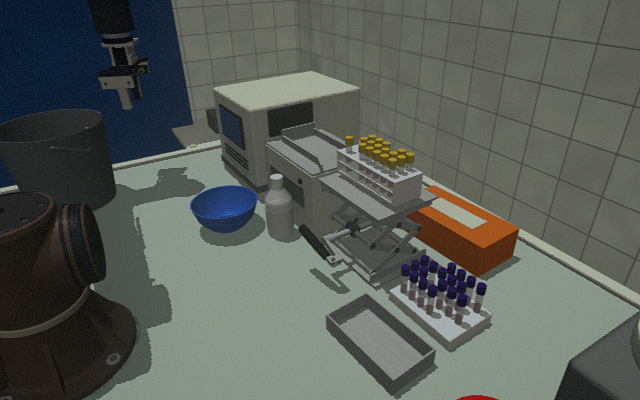

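View pics/top0.png

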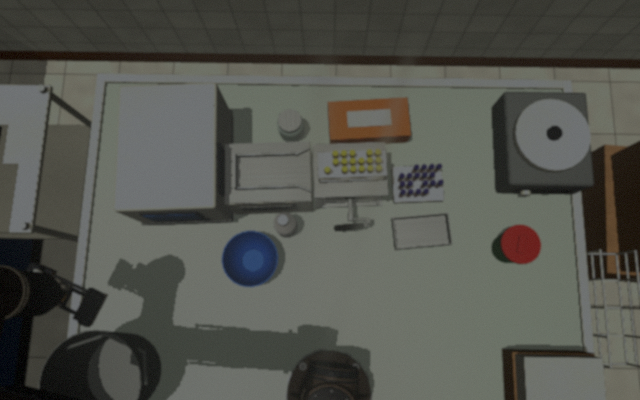

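The side view shows the jack at about (370,220) with the black handle at (313,240). In the top view the handle spans (335,226) to (370,222), the rack is at (350,163) and the tray at (270,172). Next I measure these by depth.

```bash
python3 - <<'E'
from h import *
im,d,w=grab("top","top1")
im2,d2,w2=grab("side","side1")
X,Y,Z=w[...,0],w[...,1],w[...,2]
def rect(m,name):
    m=m.astype(np.uint8);n,l,st,c=cv2.connectedComponentsWithStats(m)
    for i in range(1,n):
        if st[i,4]>25:
            s=l==i;p=w[s];r=cv2.minAreaRect((p[:,:2]*1000).astype(np.float32))
            print(name,st[i],"z",np.round(np.percentile(p[:,2],[5,50,95]),4),"rect",np.round(r[0],1),np.round(r[1],1),round(r[2],2))
roi=np.zeros(X.shape,bool);roi[130:240,220:460]=1
rect(roi&(Z>.15)&(Z<.19),"plate/tray")
rect(roi&(Z>.19)&(Z<.205),"guides/stop")
rect(roi&(Z>.21)&(Z<.235),"rackwall")
rect(roi&(Z>.05)&(Z<.14),"mid")
rect(roi&(Z>.235)&(Z<.275),"caps")
g=im2.max(2)
c=np.concatenate([cv2.resize(im[120:250,220:460],None,fx=3,fy=3,interpolation=2),]);cv2.imwrite("pics/c1.png",np.clip(c*1.5,0,255))
cv2.imwrite("pics/c2.png",np.clip(cv2.resize(im2[120:310,250:450],None,fx=3,fy=3,interpolation=2)*1.6,0,255))
E
```

```text
plate/tray [221 130   3  18  47] z [0.1548 0.1684 0.1861] rect [692.  303.8] [50.1  2.7] 3.62
plate/tray [ 220  141   92   73 5111] z [0.1668 0.1729 0.1815] rect [584.3 181.2] [193.7 246.7] 2.96
plate/tray [ 312  142   76   56 1962] z [0.1606 0.1655 0.1787] rect [609.1 -48.1] [152.1 200. ] 3.11
plate/tray [277 214  11  11  49] z [0.1502 0.1522 0.1541] rect [469.  132.4] [23.3 26.6] 45.73
guides/stop [233 152   5  14  31] z [0.1913 0.2006 0.2045] rect [624.2 260.1] [34.8  8.9] 2.51
guides/stop [220 164   4  35  43] z [0.1912 0.1958 0.2038] rect [561.7 289.6] [ 7.6 92. ] 87.75
guides/stop [233 166   4  22  38] z [0.1907 0.1987 0.2044] rect [573.4 259.6] [56.4  6.5] 4.65
guides/stop [323 177  34   3  50] z [0.1979 0.2021 0.2047] rect [574.8 -20.8] [ 5.4 87.6] 3.18
rackwall [220 145   3  49  93] z [0.2112 0.223  0.2344] rect [589.5 290.4] [128.8   5.2] 1.36
rackwall [ 317  150   70   29 1164] z [0.2208 0.2255 0.2302] rect [608.1 -50.9] [ 72.2 180. ] 3.32
mid [224 130   7  14  80] z [0.0529 0.0947 0.1329] rect [719.1 305.3] [64.5  3. ] 2.2
mid [278 130  25   8 141] z [0.0525 0.0711 0.0975
[... 2308 characters left out ...]
0.2575 0.2609] rect [618.1 -28.1] [37.1 15.3] 1.79
caps [358 157   6   7  37] z [0.2468 0.258  0.2634] rect [609.3 -72.9] [13.4 14.4] 88.21
caps [366 157   7   7  39] z [0.2455 0.2573 0.2619] rect [610.  -94.2] [13.9 14.6] 30.27
caps [358 165   6   8  37] z [0.248  0.2567 0.2619] rect [588.5 -72.9] [14.3 13.5] 4.34
caps [367 165   6   7  36] z [0.2459 0.2565 0.2625] rect [589.3 -95.8] [13.1 14.9] 88.66
caps [324 166   6   8  37] z [0.2488 0.2573 0.2615] rect [583.4  14.4] [15.5 12.9] 40.93
caps [341 166   6   7  37] z [0.2437 0.2571 0.2607] rect [585.4 -30.1] [13.8 13.7] 42.1[ WARN:0@3.224] global loadsave.cpp:1063 imwrite_ Unsupported depth image for selected encoder is fallbacked to CV_8U.
```

View pics/c1.png

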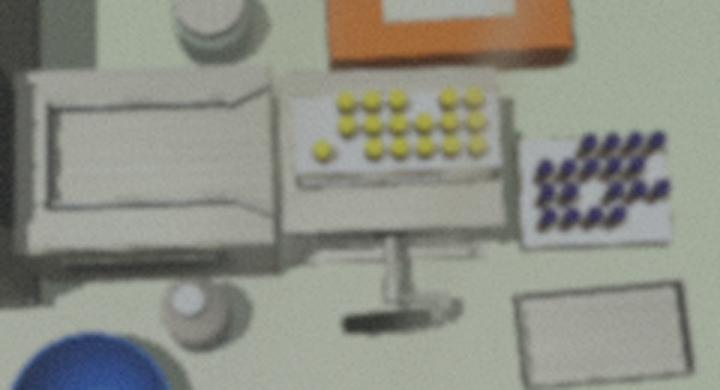

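View pics/c2.png

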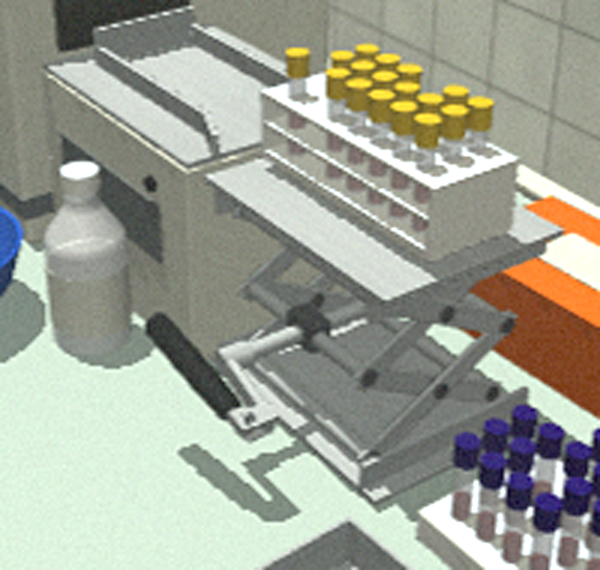

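The crops show the black handle folded across the front, with its pivot on the right and lower end, and the tray guides clear. Now I take finer numbers.

```bash
python3 - <<'E'
from h import *
J=np.array([.6091,-.0481]);yaw=np.radians(3.05)
R=np.array([[np.cos(yaw),-np.sin(yaw)],[np.sin(yaw),np.cos(yaw)]])
def load(t,n):
    im=cv2.imread(f"pics/{t}.png");return im,pts(n,np.load(f"pics/{t}.npy"))
for t,n in(("top1","top"),("side1","side")):
    im,w=load(t,n);j=np.concatenate([(w[...,:2]-J)@R,w[...,2:]],-1)
    x,y,z=j[...,0],j[...,1],j[...,2];g=im.max(2)
    # black sleeve
    m=(x>-.27)&(x<-.115)&(y>-.1)&(y<.09)&(z>.03)&(z<.15)
    b=m&(g<75)
    p=j[b];print(n,"black n",b.sum())
    if b.sum()>10:
        p=p[(abs(p-np.median(p,0))<.06).all(1)]
        c=p.mean(0);u=np.linalg.svd(p-c)[2][0];s=(p-c)@u;print(" c",c.round(4),"dir",u.round(3),"ext",np.percentile(s,[1,99]).round(4), "ends",(c+u*s.min()).round(4),(c+u*s.max()).round(4))
    q=j[m&(g>=75)];q=q[q[:,0]<-.115]
    print(" grey bits y/z:",[(yy,np.round(np.median(q[(abs(q[:,1]-yy/1000)<.005)],0),4).tolist()) for yy in(-60,-50,-40,-20,-10,0,10) if (abs(q[:,1]-yy/1000)<.005).sum()>2])
    # plate, tray heights
    pl=(x>-.07)&(x<-.05)&(y>-.09)&(y<.09)&(z>.15)&(z<.19)
    tr=(abs(x)<.03)&(y>.125)&(y<.29)&(z>.15)&(z<.19)
    tf=(x>-.075)&(x<-.055)&(y>.12)&(y<.29)&(z>.15)&(z<.19)
    for nm,mm in(("plate",pl),("tray",tr),("trayfront",tf)):
        P=j[mm];
        if len(P)<10: continue
        A=np.c_[P[:,:2]-P[:,:2].mean(0),np.ones(len(P))];co=np.linalg.lstsq(A,P[:,2],rcond=None)[0];print(" ",nm,len(P),"z",np.median(P[:,2]).round(5),"fit",co.round(4))
    tt=(z>.165)&(z<.18)&(y>.13)&(y<.22);print(" tray x-range",np.percentile(x[tt],[1,99]).round(4)); tt=(z>.168)&(z<.18)&(abs(x)<.03)&(y>.095)&(y<.3);print(" tray y",np.percentile(y[tt],[1,99]).round(4))
    gd=(z>.183)&(z<.2)&(y>.18)&(y<.28)&(abs(x)<.07);print(" guides x",np.percentile(x[gd&(x<0)],[5,50,95]).round(4),np.percentile(x[gd&(x>0)],[5,50,95]).round(4))
    if n=="top":
        for nm,mm in(("dish",(x<-.1)&(x>-.3)&(y<-.09)&(y>-.3)&(z>.02)&(z<.06)),("foam",(y<-.11)&(y>-.35)&(x>-.1)&(x<.1)&(z>.02)&(z<.06))):
            r=cv2.minAreaRect((w[mm][:,:2]*1000).astype(np.float32));print(nm,r)
E
```

```text
top black n 166
 c [-0.1491  0.007   0.0927] dir [-0.106  0.943  0.316] ext [-0.0448  0.0395] ends [-0.1442 -0.0367  0.0781] [-0.1534  0.0449  0.1054]
 grey bits y/z: [(-50, [-0.1333, -0.0488, 0.0755]), (-40, [-0.1335, -0.0404, 0.0742]), (-20, [-0.1281, -0.0199, 0.0821]), (-10, [-0.1239, -0.0083, 0.0883]), (0, [-0.1254, 0.0003, 0.0897]), (10, [-0.1243, 0.0078, 0.0877])]
  plate 473 z 0.16547 fit [0.0032 0.0021 0.1655]
  tray 1299 z 0.17271 fit [ 0.0008 -0.0034  0.1727]
  trayfront 457 z 0.17273 fit [ 0.0082 -0.0012  0.1729]
 tray x-range [-0.0846  0.0807]
 tray y [0.1079 0.2973]
 guides x [-0.0492 -0.0467 -0.0439] [0.0415 0.0437 0.0475]
dish ((461.9031066894531, -264.9905090332031), (93.9337158203125, 167.52354431152344), 5.918123245239258)
foam ((604.6229248046875, -256.0328674316406), (110.8261489868164, 151.3997802734375), 3.2107930183410645)
side black n 462
 c [-0.1486 -0.0053  0.0875] dir [ 0.195 -0.909 -0.369] ext [-0.0516  0.0563] ends [-0.159   0.043   0.1071] [-0.1375 -0.057   0.0665]
 grey bits y/z: [(-60, [-0.1379, -0.0562, 0.0733]), (-50, [-0.136, -0.0504, 0.0736]), (-40, [-0.1422, -0.0399, 0.0751]), (-20, [-0.1299, -0.0202, 0.0834]), (-10, [-0.1257, -0.0085, 0.0879]), (0, [-0.1249, -0.0021, 0.0916]), (10, [-0.1316, 0.0069, 0.0889])]
  plate 450 z 0.16618 fit [0.0089 0.0015 0.1661]
  tray 562 z 0.17398 fit [-0.      0.0008  0.174 ]
  trayfront 262 z 0.17389 fit [ 0.0537 -0.0046  0.1741]
 tray x-range [-0.089   0.7691]
 tray y [0.1081 0.2974]
 guides x [-0.0524 -0.0509 -0.0478] [0.0383 0.0402 0.0432]
```

```bash
cat >> h.py <<'E'
from scipy.spatial.transform import Rotation as Ro
J=np.array([.6091,-.0481,0]);YAW=np.radians(3.05);RJ=Ro.from_euler("z",YAW)
def tool(pitch=0,roll=0,yaw=0):  # degrees: turn about tool y, then x, then z, from 'down, tool x = jack x'
    return RJ*Ro.from_euler("x",np.pi)*Ro.from_rotvec([0,0,np.radians(yaw)])*Ro.from_rotvec([0,np.radians(pitch),0])*Ro.from_rotvec([np.radians(roll),0,0])
def jw(p): return J+RJ.apply(p)
def wj(p): return RJ.inv().apply(np.array(p)-J)
def rel(pj,Rt,turned=True):
    "turn (deg) then shift (tool axes after the turn) to bring TCP to jack point pj"
    s=arm.get_state();Rc=Ro.from_euler("xyz",s["ee_rot"]);
    print("now jack",wj(s["eef_pos"]).round(4),"turn",np.degrees((Rc.inv()*Rt).as_rotvec()).round(2),"shift",Rt.inv().apply(jw(np.array(pj))-s["eef_pos"]).round(4),"F",np.round(s["force"],1),"w",round(s["width"],4),"t",round(s["t"],2))
E
python3 - <<'E'
from h import *
rel([-.1555,.034,.25],tool())
rel([-.1555,.034,.154],tool(30))
E
```

```text
now jack [-0.3134  0.6886  0.234 ] turn [ 6.000e-02  1.000e-02 -2.567e+01] shift [ 0.1579  0.6546 -0.016 ] F [-0.4 -0.5 -0.5] w 0.0874 t 0.2
now jack [-0.3134  0.6886  0.234 ] turn [  6.77  29.5  -25.06] shift [0.0967 0.6546 0.1482] F [-0.4 -0.5 -0.5] w 0.0874 t 0.2
```

move_arm(
  rows="0 0 -8.56 0 0 -0.008 0; 0 0 -8.56 0 0 -0.008 0; 0 0 -8.56 0 0 0 0; 0 0 0 0.014 0.059 0 0; 0 0 0 0.014 0.059 0 0; 0 0 0 0.014 0.059 0 0; 0 0 0 0.014 0.059 0 0; 0 0 0 0.014 0.059 0 0",
)

```text
t: 1.2
eef_pos: [0.3455, 0.3302, 0.2506]
ee_rot: [-3.141, -0.0, 0.054]
force: [1.9, 0.4, 0.1]
width: 0.0133
gripper_force: 0.0
```

move_arm(
  rows="0 0 0 0.014 0.059 0 0; 0 0 0 0.014 0.059 0 0; 0 0 0 0.014 0.059 0 0; 0 0 0 0.014 0.059 0 0; 0 10 0 0.014 0.059 0 0; 0 10 0 0.007 0.06 0 0; 0 10 0 0 0 0 0; 0 0 0 0 0 0 0",
)

```text
t: 2.2
eef_pos: [0.4393, -0.0197, 0.2523]
ee_rot: [-3.14, -0.529, 0.052]
force: [-0.8, -0.9, 0.2]
width: 0.0003
gripper_force: 0.0
```

```bash
python3 - <<'E'
from h import *
rel([-.1555,.034,.154],tool(30))
rel([-.1105,.034,.076],tool(30))
E
```

```text
now jack [-0.1681  0.0374  0.2523] turn [-0.07 -0.33 -0.07] shift [-0.0383  0.0034  0.0914] F [-0.8 -0.9  0.2] w 0.0003 t 2.2
now jack [-0.1681  0.0374  0.2523] turn [-0.07 -0.33 -0.07] shift [-0.0383  0.0034  0.1815] F [-0.8 -0.9  0.2] w 0.0003 t 2.2
```

move_arm(
  rows="0 0 0 -0.019 0.003 0.045 0; 0 0 0 -0.019 0 0.046 0; 0 0 0 0 0 0.02 0; 0 0 0 0 0 0.02 0; 0 0 0 0 0 0 0; 0 0 0 0 0 0 0",
)

```text
t: 2.95
eef_pos: [0.4933, -0.0343, 0.154]
ee_rot: [-3.103, -0.465, 0.055]
force: [-0.5, -0.4, -0.2]
width: 0.0005
gripper_force: 0.0
```

```bash
python3 - <<'E'
from h import *
im2,_,_=grab("side","side2")
im,_,_=grab("top","top2")
a=cv2.resize(im2[150:300,240:400],None,fx=3.5,fy=3.5,interpolation=2);b=cv2.resize(im[170:250,300:400],None,fx=3.5,fy=3.5,interpolation=2)
o=np.zeros((a.shape[0]+b.shape[0],max(a.shape[1],b.shape[1]),3),np.uint8);o=np.zeros((a.shape[0],a.shape[1]+b.shape[1],3),np.uint8);o[:,:a.shape[1]]=a;o[:b.shape[0],a.shape[1]:]=b
o=cv2.resize(o,None,fx=min(1,798/o.shape[1]),fy=min(1,798/o.shape[1]))
cv2.imwrite("pics/c3.png",cv2.convertScaleAbs(o,alpha=1.7));print(o.shape)
rel([-.1105,.034,.076],tool(30))
E
```

```text
(460, 798, 3)
now jack [-0.1149  0.0202  0.1546] turn [-2.31  3.28  0.02] shift [-0.0355 -0.0138  0.0703] F [ 0.1 -0.2 -0.5] w 0.0003 t 3.05
```

View pics/c3.png

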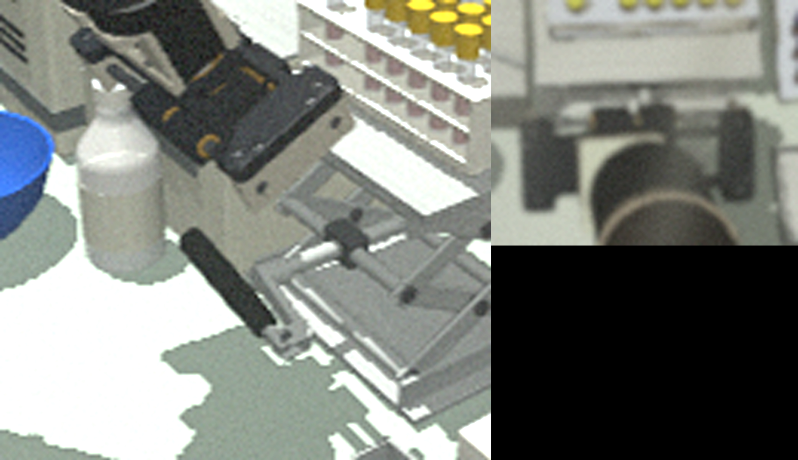

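The pictures show the closed fingertips above and behind the handle's left part, but the pose fell short. I suspect the wrist is too close to the base, so I check the joints.

```bash
python3 - <<'E'
from h import *
s=arm.get_state();print(np.round(s["q"],3),np.round(s["eef_pos"],4),np.round(s["ee_rot"],3))
E
```

```text
[ 0.37  -0.114 -1.016  0.453 -0.234  0.847] [ 0.4933 -0.034   0.1546] [-3.102 -0.466  0.055]
```

move_arm(
  rows="0 0 0 0 0 -0.04 0; 0 0 0 0 0 -0.03 0; 0 -10 0 0 0 0 0; 0 -10 0 0 0 0 0; 8 0 0 0 0 0 0; 8 0 0 0 0 0 0; 0 0 0 0 0 0 0",
)

```text
t: 3.92
eef_pos: [0.4627, -0.0404, 0.2169]
ee_rot: [-2.825, -0.117, 0.063]
force: [-0.3, -0.4, 0.3]
width: 0.0006
gripper_force: 0.0
```

```bash
python3 - <<'E'
from h import *
rel([-.123,.041,.160],tool(8,15))
rel([-.123,.041,.078],tool(8,15))
E
```

```text
now jack [-0.1457  0.0154  0.2169] turn [-3.23  1.38  0.18] shift [ 0.0146 -0.0093  0.0641] F [-0.3 -0.4  0.3] w 0.0006 t 3.92
now jack [-0.1457  0.0154  0.2169] turn [-3.23  1.38  0.18] shift [0.0032 0.0117 0.1425] F [-0.3 -0.4  0.3] w 0.0006 t 3.92
```

move_arm(
  rows="-3.2 1.4 0 0 0 0 0; 0 0 0 0.0146 -0.009 0.024 0; 0 0 0 0 0 0.04 0; 0 0 0 -0.003 0.006 0.022 0; 0 0 0 0 0 0 0; 0 0 0 0 0 0 0",
)

```text
t: 4.68
eef_pos: [0.484, -0.0119, 0.138]
ee_rot: [-2.883, -0.142, 0.063]
force: [0.1, 0.2, 0.8]
width: 0.0005
gripper_force: 0.0
```

```bash
python3 - <<'E'
from h import *
rel([-.123,.041,.078],tool(8,15));print(np.round(arm.get_state()["q"],3))
E
```

```text
now jack [-0.123   0.0428  0.138 ] turn [0.08 0.   0.55] shift [-0.0083  0.0171  0.0569] F [0.1 0.2 0.8] w 0.0005 t 4.67
[ 0.168  0.101 -0.479 -0.326 -0.849  1.683]
```

move_arm(
  rows="0 0 0 -0.002 0.004 0.014 0; 0 0 0 -0.002 0.004 0.014 0; 0 0 0 -0.002 0.004 0.014 0; 0 0 0 -0.002 0.005 0.014 0; 0 0 0 0 0 0 0; 0 0 0 0 0 0 0",
)

```text
t: 5.42
eef_pos: [0.4841, -0.0145, 0.0775]
ee_rot: [-2.882, -0.14, 0.061]
force: [0.2, -0.9, 0.1]
width: 0.0004
gripper_force: 0.0
```

```bash
python3 - <<'E'
from h import *
im2,_,_=grab("side","side3")
cv2.imwrite("pics/c4.png",cv2.convertScaleAbs(cv2.resize(im2[150:300,240:400],None,fx=3.5,fy=3.5,interpolation=2),alpha=1.7))
rel([-.123,.041,.078],tool(8,15));print(np.round(arm.get_state()["q"],3))
E
```

```text
now jack [-0.1229  0.0402  0.0778] turn [0.06 0.06 0.45] shift [-0.0001 -0.0008  0.    ] F [-0.1 -0.7  0.6] w 0.0001 t 5.47
[ 0.154  0.191 -0.526 -0.375 -0.725  1.763]
```

View pics/c4.png

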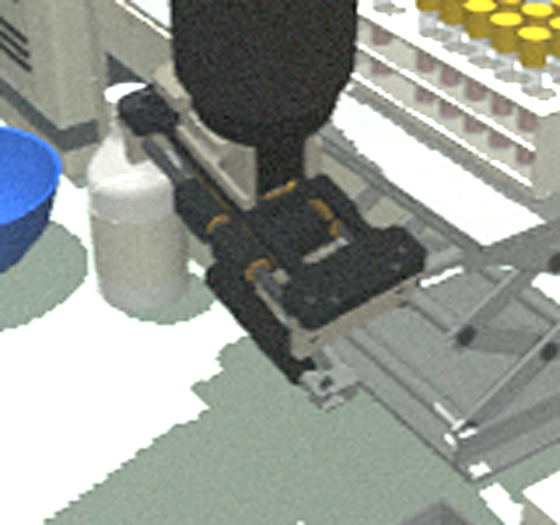

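```bash
python3 - <<'E'
from h import *
P=np.array([-.141,-.0473,.0665]);th=.33;e=np.array([0,np.cos(th),np.sin(th)]);X=np.array([1.,0,0])
s=arm.get_state();p0=wj(s["eef_pos"]);R0=Ro.from_euler("xyz",s["ee_rot"])
for i,ph in enumerate([.12,.35,.6,.85,1.1,1.3,1.45,1.57,1.68]):
    f=i/8;R=tool(8-14*f,15);sl=.088-.022*f
    u=np.cos(ph)*e-np.sin(ph)*X;n=np.cos(ph)*X+np.sin(ph)*e
    C=P+sl*u+(.0095+.0095*abs(np.cos(ph))+.021*abs(np.sin(ph)))*n
    rj=RJ.inv()*R;T=C+.016*rj.apply([0,0,1])
    print(ph,"tcp",T.round(4),"turn",np.degrees((R0.inv()*R).as_rotvec()).round(1),"shift(old axes)",R0.inv().apply(RJ.apply(T-p0)).round(4));p0,R0=T,R
E
```

```text
0.12 tcp [-0.1281  0.0419  0.0803] turn [0.1 0.1 0.5] shift(old axes) [-0.0048 -0.0025 -0.0027]
0.35 tcp [-0.1445  0.0409  0.0799] turn [ 0.  -1.7  0.5] shift(old axes) [-0.0163  0.0005 -0.0021]
0.6 tcp [-0.1623  0.0369  0.0785] turn [ 0.  -1.7  0.5] shift(old axes) [-0.0178  0.0038 -0.0015]
0.85 tcp [-0.1794  0.0291  0.0758] turn [ 0.  -1.7  0.5] shift(old axes) [-0.0172  0.0079 -0.0007]
1.1 tcp [-0.1946  0.0173  0.0718] turn [-0.  -1.7  0.5] shift(old axes) [-0.0154  0.0122  0.0002]
1.3 tcp [-0.2041  0.0051  0.0676] turn [-0.  -1.7  0.5] shift(old axes) [-0.0096  0.0129  0.0007]
1.45 tcp [-0.2089 -0.0054  0.064 ] turn [-0.  -1.7  0.5] shift(old axes) [-0.0047  0.0111  0.0008]
1.57 tcp [-0.2109 -0.0142  0.061 ] turn [ 0.  -1.7  0.5] shift(old axes) [-0.0019  0.0093  0.0007]
1.68 tcp [-0.2116 -0.0204  0.0589] turn [ 0.  -1.7  0.5] shift(old axes) [-0.0006  0.0065  0.0005]
```

move_arm(
  rows="0 0 0 -0.005 -0.0025 -0.0027 0; 0 -0.8 0 -0.008 0 -0.001 0; 0 -0.9 0 -0.008 0.0005 -0.001 0; 0 -0.8 0 -0.009 0.002 -0.001 0; 0 -0.9 0 -0.009 0.002 -0.0005 0; 0 -0.8 0 -0.0085 0.004 0 0; 0 -0.9 0 -0.0085 0.004 -0.0007 0",
)

```text
t: 6.35
eef_pos: [0.428, -0.0301, 0.0755]
ee_rot: [-2.884, -0.053, 0.084]
force: [1.5, 0.3, 0.7]
width: 0.0004
gripper_force: 0.7
```

move_arm(
  rows="0 -0.8 0 -0.008 0.006 0 0; 0 -0.9 0 -0.0075 0.006 0 0; 0 -0.8 0 -0.005 0.0065 0 0; 0 -0.9 0 -0.0046 0.0065 0.0007 0; 0 -0.8 0 -0.0025 0.0055 0 0; 0 -0.9 0 -0.002 0.0055 0.0008 0",
)

```text
t: 7.1
eef_pos: [0.4021, -0.067, 0.0639]
ee_rot: [-2.884, 0.034, 0.107]
force: [1.3, 2.1, 0.2]
width: -0.0
gripper_force: 0.7
```

```bash
python3 - <<'E'
from h import *
rel([-.2116,-.0204,.0589],tool(-6,15));print(np.round(arm.get_state()["q"],3))
im2,_,w=grab("side","side4")
cv2.imwrite("pics/c5.png",cv2.convertScaleAbs(cv2.resize(im2[170:320,220:400],None,fx=3.5,fy=3.5,interpolation=2),alpha=1.6))
E
```

```text
now jack [-0.2077 -0.0078  0.0639] turn [ 0.46 -3.15  4.01] shift [-0.0034  0.0135  0.002 ] F [1.3 2.1 0.2] w -0.0 t 7.1
[ 0.052  0.207 -0.557 -0.333 -0.883  1.844]
```

View pics/c5.png

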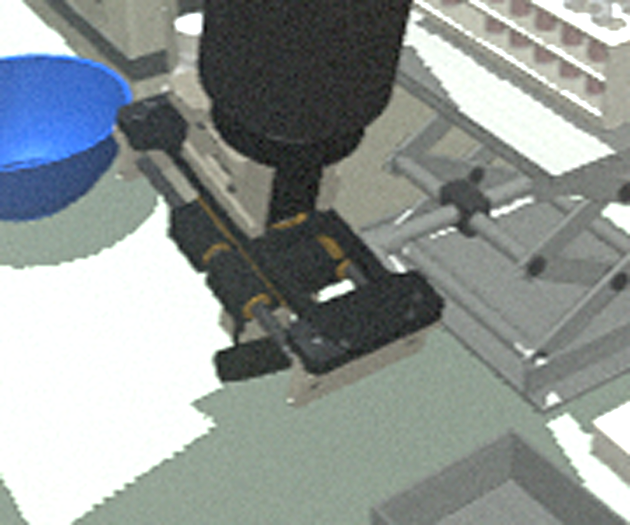

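The handle (250,360 in the crop) follows the fingers and now points almost at the robot. I push to the stop.

move_arm(
  rows="0 -1 0 -0.001 0.005 0.0008 0; 0 -1 0 -0.001 0.005 0.0008 0; 0 -1 0 -0.001 0.004 0.0004 0; 0 0 0 0 0.003 0 0; 0 0 0 0 0 0 0",
)

```text
t: 7.78
eef_pos: [0.4007, -0.081, 0.0581]
ee_rot: [-2.88, 0.084, 0.119]
force: [-1.5, 14.7, 7.2]
width: 0.0005
gripper_force: 7.8
```

move_arm(
  rows="0 0 0 0 -0.01 0 0; 0 0 0 0 -0.02 0 0; 0 0 0 0 -0.022 -0.04 0.04; -8 0 0 0 -0.01 -0.04 0.06; -7 0 0 0 0 -0.04 0.06; 0 0 0 -0.04 0 -0.03 0.06; 0 0 0 0 0 0 0.06",
)

```text
t: 8.65
eef_pos: [0.3706, -0.0511, 0.2263]
ee_rot: [3.138, 0.076, 0.122]
force: [0.2, 0.4, -0.6]
width: 0.045
gripper_force: 0.0
```

```bash
cat > hand.py <<'E'
from h import *
def handle(show=True):
    out=[]
    for n in("top","side"):
        im,d,w=grab(n,f"{n}_{int(arm.get_state()['t']*100)}");j=RJ.inv().apply((w-J).reshape(-1,3)).reshape(w.shape)
        x,y,z=j[...,0],j[...,1],j[...,2]
        b=(x>-.26)&(x<-.13)&(abs(y)<.085)&(z>.015)&(z<.155)&(im.max(2)<80)
        k,l,st,c=cv2.connectedComponentsWithStats(b.astype(np.uint8));print(n,b.sum(),st[1:,4])
        if k<2: continue
        p=j[l==1+st[1:,4].argmax()];c=p.mean(0);u=np.linalg.svd(p-c)[2][0];u*=-np.sign(u[0]);s=(p-c)@u
        print("  c",c.round(4),"dir",u.round(3),"ends",(c+u*np.percentile(s,1)).round(4),(c+u*np.percentile(s,99)).round(4))
if __name__=="__main__":
    handle();rel([-.2,-.047,.16],tool());print(np.round(arm.get_state()["q"],3))
E
python3 hand.py
```

```text
top 0 []
side 547 [ 54  13 480]
  c [-0.2007 -0.0521  0.0706] dir [-1.     0.011  0.013] ends [-0.1319 -0.0528  0.0697] [-0.2436 -0.0516  0.0712]
now jack [-0.238   0.0095  0.2241] turn [0.35 4.6  3.87] shift [0.038  0.0565 0.0641] F [ 0.4 -0.4 -0.3] w 0.0535 t 8.75
[ 0.381 -0.103 -0.551 -0.019 -1.201  1.318]
```

move_arm(
  rows="0.35 4.6 3.9 0 0 0 0.06; 0 0 0 0.02 0.028 0.014 0.06; 0 0 0 0.019 0.0285 0.05 0.06; 0 0 0 0 0 0 0.06",
)

```text
t: 9.25
eef_pos: [0.4107, -0.1076, 0.155]
ee_rot: [3.14, 0.012, 0.049]
force: [-0.5, -1.0, -0.8]
width: 0.0601
gripper_force: 0.0
```

```bash
python3 - <<'E'
from h import *
rel([-.199,-.0473,.0555],tool());print(np.round(arm.get_state()["q"],3))
E
```

```text
now jack [-0.2013 -0.0489  0.155 ] turn [ 0.09  0.69 -0.27] shift [ 0.0023 -0.0016  0.0995] F [-0.5 -1.  -0.8] w 0.0601 t 9.25
[ 0.212  0.017 -0.619 -0.    -0.947  1.407]
```

move_arm(
  rows="0 0.7 0 0.002 -0.0015 0.04 0.06; 0 0 0 0 0 0.04 0.06; 0 0 0 0 0 0.0195 0.06; 0 0 0 0 0 0 0; 0 0 0 0 0 0 0; 0 0 0 0 0 0 0; 0 0 0 0 0 0 0; 0 0 0 0 0 0 0",
  squeeze=25,
)

```text
t: 10.25
eef_pos: [0.415, -0.1043, 0.0606]
ee_rot: [3.141, -0.011, 0.052]
force: [1.3, -1.7, -0.4]
width: 0.0175
gripper_force: 25.0
```

```bash
python3 - <<'E'
from h import *
s=arm.get_state();p=wj(s["eef_pos"]);print("tcp",p.round(4),"w",s["width"],"F",np.round(s["force"],1),np.round(s["q"],2))
a=np.linspace(.33,6.2,25)
for i in range(24):
    d=a[i+1]-a[i];print(i,round(a[i+1],2),round(.05*(np.cos(a[i+1])-np.cos(a[i])),4),round(.05*(np.sin(a[i+1])-np.sin(a[i]))-.000635*d,4))
E
```

```text
tcp [-0.1968 -0.0458  0.0606] w 0.01754906859542007 F [ 1.3 -1.7 -0.4] [ 0.22  0.15 -0.75  0.   -0.66  1.4 ]
0 0.57 -0.0053 0.0108
1 0.82 -0.0078 0.0092
2 1.06 -0.0099 0.007
3 1.31 -0.0113 0.0044
4 1.55 -0.0121 0.0015
5 1.8 -0.0121 -0.0014
6 2.04 -0.0115 -0.0043
7 2.29 -0.0101 -0.007
8 2.53 -0.0082 -0.0092
9 2.78 -0.0057 -0.0109
10 3.02 -0.0029 -0.012
11 3.26 0.0 -0.0124
12 3.51 0.003 -0.012
13 3.75 0.0057 -0.0109
14 4.0 0.0082 -0.0092
15 4.24 0.0101 -0.007
16 4.49 0.0115 -0.0043
17 4.73 0.0121 -0.0014
18 4.98 0.0121 0.0016
19 5.22 0.0113 0.0044
20 5.47 0.0098 0.007
21 5.71 0.0078 0.0092
22 5.96 0.0053 0.0108
23 6.2 0.0025 0.0118
```

move_arm(
  rows="0 0 0 0 -0.0053 0.0108 0; 0 0 0 0 -0.0078 0.0092 0; 0 0 0 0 -0.0099 0.007 0; 0 0 0 0 -0.0113 0.0044 0; 0 0 0 0 -0.0121 0.0015 0; 0 0 0 0 -0.0121 -0.0014 0",
)

```text
t: 11.0
eef_pos: [0.4123, -0.0451, 0.0287]
ee_rot: [3.14, -0.01, 0.053]
force: [0.4, -7.4, 11.2]
width: 0.0173
gripper_force: 25.0
```

```bash
python3 - <<'E'
from h import *
s=arm.get_state();p=wj(s["eef_pos"]);print("tcp",p.round(4),"w",s["width"],"F",np.round(s["force"],1),np.round(s["q"],2))
y,z=p[1],p[2]+.0057-.0838;print("theta",np.arctan2(-z,-y),np.hypot(y,z))
E
```

```text
tcp [-0.1963  0.0134  0.0287] w 0.01726287240721742 F [ 0.4 -7.4 11.2] [ 0.38  0.19 -0.82  0.01 -0.56  1.24]
theta 1.836509901969644 0.05121852441869685
```

move_arm(
  rows="0 0 0 0 -0.0115 -0.0048 0; 0 0 0 0 -0.0101 -0.007 0; 0 0 0 0 -0.0082 -0.0092 0; 0 0 0 0 -0.0055 -0.0109 0; 0 0 0 0 -0.0025 -0.012 0; 0 0 0 0 0 -0.0124 0; 0 0 0 0 0.003 -0.012 0; 0 0 0 0 0.0057 -0.0109 0",
)

```text
t: 12.0
eef_pos: [0.4104, -0.0161, 0.1078]
ee_rot: [3.141, -0.011, 0.053]
force: [6.8, -3.1, -7.9]
width: 0.0169
gripper_force: 25.0
```

```bash
cat > th.py <<'E'
from h import *
s=arm.get_state();p=wj(s["eef_pos"]);print("tcp",p.round(4),"w",s["width"],"F",np.round(s["force"],1),np.round(s["q"],2))
t=3.
for _ in range(5):
    y,z=p[1],p[2]+.0057-.0827-.000635*(t-.33);t=np.arctan2(-z,-y)%(2*np.pi)
print("theta",t,np.hypot(y,z))
E
python3 th.py
```

```text
tcp [-0.1967  0.0425  0.1078] w 0.016870375642110382 F [ 6.8 -3.1 -7.9] [ 0.45  0.04 -0.73  0.01 -0.79  1.17]
theta 3.7349331579101177 0.051240131926535606
```

move_arm(
  rows="0 0 0 0 0.0085 -0.0088 0; 0 0 0 0 0.0103 -0.0067 0; 0 0 0 0 0.0115 -0.004 0; 0 0 0 0 0.0121 -0.0014 0; 0 0 0 0 0.0121 0.0016 0; 0 0 0 0 0.0113 0.0044 0; 0 0 0 0 0.0098 0.007 0",
)

```text
t: 12.88
eef_pos: [0.4142, -0.0932, 0.1155]
ee_rot: [3.141, -0.011, 0.052]
force: [4.8, 0.8, 1.8]
width: 0.0173
gripper_force: 25.0
```

```bash
python3 th.py; python3 - <<'E'
from h import *
for n in("side","top"):
    im,d,w=grab(n,n+"_h1");j=RJ.inv().apply((w-J).reshape(-1,3)).reshape(w.shape);x,y,z=j[...,0],j[...,1],j[...,2]
    A=j[(x>-.07)&(x<-.05)&(abs(y)<.09)&(z>.15)&(z<.19)];B=j[(abs(x)<.03)&(y>.125)&(y<.29)&(z>.15)&(z<.19)]
    print(n,len(A),len(B),np.median(A[:,2]),np.median(B[:,2]))
E
```

```text
tcp [-0.197  -0.0347  0.1155] w 0.017304042009568196 F [4.8 0.8 1.8] [ 0.25  0.06 -0.69  0.   -0.81  1.37]
theta 5.490361343611728 0.049384770485167706
side 613 222 0.17247156564616173 0.17385491275962697
top 480 1310 0.17216873791199883 0.1730267309176603
```

move_arm(
  rows="0 0 0 0 0.0078 0.0093 0; 0 0 0 0 0.0055 0.0108 0; 0 0 0 0 0.002 0.013 0; 0 0 0 0 0 0 0; 0 0 0 0 0 0 0",
)

```text
t: 13.6
eef_pos: [0.4149, -0.1078, 0.0814]
ee_rot: [3.141, -0.01, 0.052]
force: [7.6, -0.6, -3.3]
width: 0.0173
gripper_force: 25.0
```

```bash
python3 th.py; python3 - <<'E'
from h import *
for n in("side","top")*2:
    im,d,w=grab(n,n+"_h2");j=RJ.inv().apply((w-J).reshape(-1,3)).reshape(w.shape);x,y,z=j[...,0],j[...,1],j[...,2]
    A=j[(x>-.07)&(x<-.05)&(abs(y)<.09)&(z>.15)&(z<.19)];B=j[(abs(x)<.03)&(y>.125)&(y<.29)&(z>.15)&(z<.19)]
    print(n,len(A),len(B),np.median(A[:,2]),np.median(B[:,2]))
E
```

```text
tcp [-0.1971 -0.0493  0.0814] w 0.017317122695456145 F [ 7.6 -0.6 -3.3] [ 0.21  0.12 -0.72  0.   -0.72  1.41]
theta 6.269851763973198 0.04930774301398181
side 588 109 0.17337676550680536 0.17388913219590757
top 487 1295 0.17302110580379226 0.1726872331702516
side 592 111 0.1734826296160101 0.17394328231022232
top 480 1299 0.17304477931671047 0.17297844378559524
```

The plate and tray read flush to within about 0.5 mm in both views. Now I let go of the handle and move to the right end of the rack.

move_arm(
  rows="0 0 0 0 0 0 0.05; 0 0 0 0 0 0 0.05; 0 0 0 0 0 0 0.05; 0 0 0 0 0 -0.04 0.05; 0 0 0 0 0 -0.06 0.03; 0 0 0 0 0 -0.06 0.03; 0 0 0 0 0 -0.06 0.03; 0 0 0 0 0 0 0.03",
)

```text
t: 14.8
eef_pos: [0.4143, -0.1076, 0.3072]
ee_rot: [3.141, -0.018, 0.053]
force: [-0.4, 0.8, -0.6]
width: 0.0305
gripper_force: 0.0
```

move_arm(
  rows="0 0 10 0 0 0 0.03; 0 0 10 0 0 0 0.03; 0 0 10 0 0 0 0.03; 0 0 10 0 0 0 0.03; 0 0 10 0 0 0 0.03; 0 0 10 0 0 0 0.03; 0 0 10 0 0 0 0.03; 0 0 10 0 0 0 0.03",
)

```text
t: 15.8
eef_pos: [0.4117, -0.1075, 0.3015]
ee_rot: [-3.134, -0.002, -1.35]
force: [0.0, 0.5, -0.2]
width: 0.0302
gripper_force: 0.0
```

```bash
python3 - <<'E'
from h import *
w=tool(0,0,90)*Ro.from_rotvec([0,np.radians(-15),0]);print((RJ.inv()*w).as_matrix()[:,2].round(2))
rel([-.002,-.14,.30],tool(0,0,90))
rel([-.002,-.14,.208],w)
im,d,p=grab("top","topr");Z=p[...,2];m=(Z>.22)&(Z<.24);m[:140]=0;m[185:]=0;m[:,:312]=0;m[:,392:]=0
r=cv2.minAreaRect((p[m][:,:2]*1000).astype(np.float32));print(r,m.sum(),wj([r[0][0]/1e3,r[0][1]/1e3,0]))
E
```

```text
[ 0.    0.26 -0.97]
now jack [-0.2003 -0.0489  0.3015] turn [-0.45 -0.06  9.61] shift [ 0.0911 -0.1983  0.0015] F [ 0.   0.5 -0.2] w 0.0302 t 15.8
now jack [-0.2003 -0.0489  0.3015] turn [  0.81 -15.02   9.61] shift [ 0.1122 -0.1983  0.0667] F [ 0.   0.5 -0.2] w 0.0302 t 15.8
((609.0681762695312, -50.80348205566406), (72.46894836425781, 179.87782287597656), 2.828907012939453) 1145 [-0.00017562 -0.00269796  0.        ]
```

move_arm(
  rows="0 0 9.6 0 0 0 0.03; 0 0 0 0.022 -0.05 0 0.03; 0 0 0 0.023 -0.05 0 0.03; 0 0 0 0.023 -0.05 0 0.03; 0 0 0 0.023 -0.048 0 0.03; 0 -7.5 0 0 0 0 0.03; 0 -7.5 0 0 0 0 0.03; 0 0 0 0 0 0 0.03",
)

```text
t: 16.85
eef_pos: [0.6154, -0.1886, 0.3025]
ee_rot: [-3.133, 0.264, -1.511]
force: [0.2, 0.7, 0.1]
width: 0.0299
gripper_force: 0.0
```

```bash
python3 - <<'E'
from h import *
w=tool(0,0,90)*Ro.from_rotvec([0,np.radians(-15),0])
rel([-.002,-.13,.208],w)
E
```

```text
now jack [-0.0012 -0.1407  0.3025] turn [-0.36  0.1   0.38] shift [0.0141 0.0008 0.094 ] F [0.2 0.7 0.1] w 0.0299 t 16.85
```

move_arm(
  rows="-0.4 0 0.4 0.003 0 0.02 0.03; 0 0 0 0.004 0 0.027 0.03; 0 0 0 0.004 0 0.027 0.03; 0 0 0 0.003 0 0.02 0.03; 0 0 0 0 0 0 0.03",
)

```text
t: 17.48
eef_pos: [0.6137, -0.1743, 0.2076]
ee_rot: [3.139, 0.262, -1.515]
force: [0.3, 0.1, 1.1]
width: 0.0299
gripper_force: 0.0
```

```bash
python3 - <<'E'
from h import *
w=tool(0,0,90)*Ro.from_rotvec([0,np.radians(-15),0])
rel([-.002,-.105,.208],w)
rel([-.002,.116,.208],w)
E
```

```text
now jack [-0.0021 -0.1263  0.2076] turn [ 0.21 -0.01  0.15] shift [-0.0206 -0.0001  0.0052] F [0.3 0.1 1.1] w 0.0299 t 17.48
now jack [-0.0021 -0.1263  0.2076] turn [ 0.21 -0.01  0.15] shift [-2.341e-01 -1.000e-04  6.240e-02] F [0.3 0.1 1.1] w 0.0299 t 17.48
```

move_arm(
  rows="0 0 0 -0.01 0 0.0027 0.03; 0 0 0 -0.007 0 0.0019 0.03; 0 0 0 -0.006 0 0.0016 0.03; 0 0 0 -0.0087 0 0.0023 0.03; 0 0 0 -0.0116 0 0.0031 0.03; 0 0 0 -0.0116 0 0.0031 0.03; 0 0 0 -0.0116 0 0.0031 0.03; 0 0 0 0 0 0 0.03",
)

```text
t: 18.48
eef_pos: [0.6115, -0.1062, 0.2106]
ee_rot: [-3.139, 0.262, -1.515]
force: [0.8, 0.4, -0.2]
width: 0.0302
gripper_force: 0.0
```

```bash
cat > rk.py <<'E'
from h import *
w=tool(0,0,90)*Ro.from_rotvec([0,np.radians(-15),0])
rel([-.002,.116,.208],w)
im,d,w=grab("side",f"s{int(arm.get_state()['t']*100)}");j=RJ.inv().apply((w-J).reshape(-1,3)).reshape(w.shape);x,y,z=j[...,0],j[...,1],j[...,2]
m=(z>.225)&(z<.24)&(im.min(2)>75)&(abs(x)<.06)&(y>-.12)&(y<.32)
k,l,st,c=cv2.connectedComponentsWithStats(m.astype(np.uint8));p=j[m]
print(len(p),"top z",np.median(p[:,2]).round(4),np.percentile(p[:,1],[1,99]).round(4),cv2.minAreaRect((p[:,:2]*1000).astype(np.float32)))
E
python3 rk.py
```

```text
now jack [-0.0007 -0.0582  0.2106] turn [-0.1  -0.    0.13] shift [-0.1675  0.0013  0.0476] F [ 0.8  0.4 -0.2] w 0.0302 t 18.48
266 top z 0.2337 [-0.0747  0.1331] ((-7.378837585449219, 28.073440551757812), (64.40973663330078, 213.6535186767578), 2.7951316833496094)
```

move_arm(
  rows="0 0 0 -0.0087 0 0.0028 0.03; 0 0 0 -0.0116 0 0.0036 0.03; 0 0 0 -0.0116 0 0.0034 0.03; 0 0 0 -0.0116 0 0.0031 0.03; 0 0 0 -0.0116 0 0.0031 0.03; 0 0 0 -0.0116 0 0.0031 0.03; 0 0 0 -0.0116 0 0.0031 0.03; 0 0 0 -0.0116 0 0.0031 0.03",
)

```text
t: 19.52
eef_pos: [0.6071, -0.0152, 0.21]
ee_rot: [-3.138, 0.259, -1.516]
force: [0.7, -7.2, 5.2]
width: 0.0298
gripper_force: 3.4
```

```bash
python3 rk.py
```

```text
now jack [-2.0e-04  3.3e-02  2.1e-01] turn [-0.17 -0.16  0.07] shift [-0.0797  0.0018  0.0234] F [ 0.7 -7.2  5.2] w 0.0298 t 19.52
182 top z 0.2338 [0.0168 0.2221] ((-14.564006805419922, 118.83695220947266), (66.0390853881836, 210.6461944580078), 7.246901512145996)
```

move_arm(
  rows="0 0 0 -0.0116 0 0.0033 0.03; 0 0 0 -0.0116 0 0.0033 0.03; 0 0 0 -0.0116 0 0.0031 0.03; 0 0 0 -0.0116 0 0.0031 0.03; 0 0 0 -0.0116 0 0.0031 0.03; 0 0 0 -0.008 0 0.0021 0.03; 0 0 0 -0.004 0 0.0011 0.03",
)

```text
t: 20.45
eef_pos: [0.6032, 0.0574, 0.2095]
ee_rot: [-3.138, 0.259, -1.516]
force: [0.7, -7.8, 6.9]
width: 0.03
gripper_force: 3.6
```

```bash
python3 rk.py
```

```text
now jack [-0.0003  0.1056  0.2095] turn [-0.15 -0.14  0.09] shift [-0.0096  0.0017  0.0041] F [ 0.7 -7.8  6.9] w 0.03 t 20.45
141 top z 0.2336 [0.1095 0.2966] ((-15.887960433959961, 190.4633026123047), (63.911075592041016, 213.1533203125), 7.19308614730835)
```

Push 2 mm at a time until the end stop shows in the force.

move_arm(
  rows="0 0 0 -0.003 0 0.0008 0.03; 0 0 0 -0.003 0 0.0008 0.03; 0 0 0 -0.002 0 0.0005 0.03; 0 0 0 -0.001 0 0.0003 0.03; 0 0 0 0 0 0 0.03",
)

```text
t: 21.12
eef_pos: [0.6026, 0.0665, 0.2094]
ee_rot: [-3.139, 0.26, -1.516]
force: [0.4, -5.0, 5.9]
width: 0.0299
gripper_force: 3.1
```

move_arm(
  rows="0 0 0 -0.002 0 0.0005 0.03; 0 0 0 -0.002 0 0.0005 0.03; 0 0 0 0 0 0 0.03",
)

```text
t: 21.5
eef_pos: [0.6025, 0.0673, 0.2095]
ee_rot: [-3.139, 0.255, -1.517]
force: [0.9, -18.4, 5.7]
width: 0.0297
gripper_force: 9.4
```

```bash
python3 rk.py
```

```text
now jack [-0.0005  0.1156  0.2095] turn [-0.13 -0.39  0.04] shift [-0.      0.0015  0.0015] F [  0.9 -18.4   5.7] w 0.0297 t 21.5
148 top z 0.2338 [0.1073 0.3031] ((-18.5435848236084, 199.29844665527344), (61.417606353759766, 212.82040405273438), 9.375458717346191)
```

The force shows the end stop. I back away, rise and check.

move_arm(
  rows="0 0 0 0.01 0 -0.0027 0.03; 0 0 0 0.03 0 -0.008 0.03; 0 0 0 0.04 0 -0.03 0.03; 0 0 0 0.04 0 -0.05 0.03; 0 0 0 0.03 0 -0.05 0.03; 0 0 0 0 0.04 -0.04 0.03; 0 0 0 0 0 0 0.03",
)

```text
t: 22.42
eef_pos: [0.5715, -0.1217, 0.3475]
ee_rot: [-3.134, 0.261, -1.516]
force: [0.4, 0.9, -0.3]
width: 0.03
gripper_force: 0.0
```

```bash
python3 - <<'E'
from h import *
im,d,p=grab("top","topf");j=RJ.inv().apply((p-J).reshape(-1,3)).reshape(p.shape);x,y,z=j[...,0],j[...,1],j[...,2]
m=(z>.22)&(z<.245)&(abs(x)<.06)&(y>.1)&(y<.3055);r=cv2.minAreaRect((j[m][:,:2]*1000).astype(np.float32));print("rack",r,np.median(z[m]))
A=j[(x>-.07)&(x<-.0)&(abs(y)<.09)&(z>.15)&(z<.19)];B=j[(x>-.075)&(x<-.055)&(y>.13)&(y<.28)&(z>.15)&(z<.19)];print(np.median(A[:,2]),np.median(B[:,2]))
im2,_,_=grab("side","sidef")
a=cv2.resize(im[110:260,200:460],None,fx=2.3,fy=2.3);cv2.imwrite("pics/c6.png",cv2.convertScaleAbs(np.vstack([a,cv2.resize(im2[60:330,150:550],(a.shape[1],int(a.shape[1]*270/400)))])[:,:],alpha=1.5,beta=0)[:600] if 0 else cv2.convertScaleAbs(np.hstack([cv2.resize(im[110:260,200:460],(400,231)),cv2.resize(im2[60:291,150:550],(400,231))]),alpha=1.5))
print(arm.get_state()["force"].round(1) if hasattr(arm.get_state()["force"],"round") else arm.get_state()["force"])
E
```

```text
rack ((0.14451217651367188, 216.0874786376953), (178.9191131591797, 72.3456039428711), 89.6776123046875) 0.2329727573032394
nan 0.1726820269708521
[-0.8  1.  -0.7]
  return _methods._mean(a, axis=axis, dtype=dtype,
  ret = ret.dtype.type(ret / rcount)
```

View pics/c6.png

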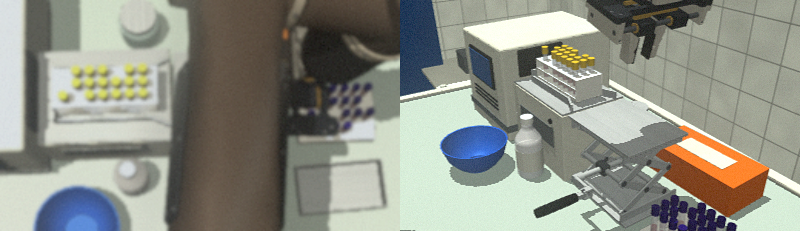

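The rack stands home against the stop, between the guides, with the handle out and the bystanders in place. I check the plate height once more in the side view, then hand in.

```bash
python3 - <<'E'
from h import *
p=pts("side",np.load("pics/sidef.npy"));j=RJ.inv().apply((p-J).reshape(-1,3)).reshape(p.shape);x,y,z=j[...,0],j[...,1],j[...,2]
a=np.median(z[(abs(x)<.06)&(abs(y)<.09)&(z>.15)&(z<.19)]);b=np.median(z[(x>-.075)&(x<-.06)&(y>.12)&(y<.28)&(z>.15)&(z<.19)]);print(a,b)
if abs(a-b)<.0018: print(arm.job_done())
E
```

```text
0.1738015721054817 0.17384513416700992
the job is handed in; nothing more can be done
None
```

The job is handed in: the handle is folded right out, the jack's top measured flush with the tray to within 0.1 mm in the last picture, and the rack is home against the end stop; I never saw the judge's verdict.

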